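Set and lock the length stop of a tile jig

ROBOT

A 6-joint arm with a two-finger parallel gripper is mounted at the origin on the work surface. World frame = base frame: x ahead of the robot, y to its left, z up, the work surface at z = 0. Lengths are in m, angles in rad, forces in N, time in s.
With the tool pointing down it reaches from about 0.4 to 0.825 m from the base axis. Payload 7 kg.
Tool frame: the origin (TCP) lies on the front face of the gripper's body, between the roots of the fingers; the fingertips stand 66 mm ahead of it and the grasp point (between the pads) lies 47 mm ahead of it (bot.tip_extent is the distance from the TCP to the fingertips, in m); z points along the fingers, y is the direction in which the jaws open and shut (so a half turn about z gives the same grasp; the last joint's range is limited). The gripper opens to 88 mm and grips with 3 to 60 N. Pads are 19 mm wide; open, the fingers measure 130 mm over their backs; the gripper's body (78 mm by 193 mm) begins 47 mm behind the grasp point.
Start: joints at [1.413, 0.359, 0.012, 0, -1.224, -0.288], TCP at [0.291, 0.609, 0.292] pointing down, gripper open.
Joint ranges: [-3.07, 3.07], [-1.43, 2.12], [-1.02, 1.25], [-3.03, 1.67], [-3.05, -0], [-3.03, 3.03]. Speed limits (rad/s): [2.39, 2.39, 3.01, 3.14, 3.14, 3.14].

INTERFACE

Orientations are given as a unit quaternion [x, y, z, w].
In Python, from rig import bot, vision, look_for gives the robot as it stands. The module is installed in compiled form; this text tells all that it offers.
- The arm moves only by the tool drive_tool, never from a script. Its argument "series" is a list of rows, each a list of 3 entries, a list of its own where there are three numbers: the shift along the tool's x, y, z in mm, then the turn, a rotation vector about the tool's x, y, z in degrees, then the finger opening in mm, from 0 to 87.6. A call has 1 to 20 rows; each row is the pose to reach, as a shift and turn from the pose measured when the call began, along the tool's axes at that moment; what a row does not reach only later rows make up. A row lasts 1/8 s, in which the tool goes at most 62.5 mm and 10.7 degrees, less where a joint would pass 70% of its speed; a pose out of reach is approached as far as the arm can. A call with a gripper value outside its range is refused whole. The fingers move at their own pace and stop on an object; the grip force is fixed at half the most. Time passes only in rows, so rows that repeat a pose let the fingers close. It gives the time, the measured TCP pose, the force and the opening at its end, in the units of the state.
- bot.read_state(): the state, without advancing time (a new reading comes with each control period).
- vision.camera(name): name is "side" or "top"; returns the picture (384x512x3 uint8, red, green, blue); there is no depth.
- vision.calibration(name): a dict with "fovy" (degrees; the focal length in pixels is half the picture's height over the tangent of half this angle, whatever the lens; pixels are square), "cx", "cy" (the principal point, pixels), "cam_to_world" (4x4, takes a point from camera to world coordinates). Camera axes: x right, y up, looking along -z (the intrinsics and any distortion apply to the point x, -y, -z); pixel columns grow to the right and rows downward; lengths in m; the calibration is good to about 2 mm. A picture is of the moment at which its call begins. calibration takes no time and is no camera call.
- bot.hand_in(): hands the job in, once; it reports no verdict.
Trained networks look in the newest picture that a camera, given by its name, has taken for a name from the list of things; names that differ only in an ending like _2 or _b are one class to them, and where a whole thing is asked for, a point or a joint stands for the part that bears it (a point fixed in the world has none). Each returns a list of dicts, best first, with "p" (0 to 1); they miss things now and then, are a little off and sometimes report something else, mostly with a low value. They report only what shows in the picture. A call takes as long as a camera call.
- look_for(label, camera): "box" ([left, top, width, height] in pixels, round what is visible of it).
The state is a dict: "time": time; "q": joint angles; "qvel": joint speeds; "tau": joint torques, N m; "ee_pos": TCP position; "orientation": TCP orientation; "contact_force": force on the tool from outside, world axes, zero at the start; "ft_torque": the same for the moment, N m; "grip_width": opening from 0.0 (shut) to 1.0 (fully open).
Only numpy, scipy, OpenCV 4.12 (cv2) and the standard library are available. Lean on these libraries where they do the work, as an engineer would, in place of code of your own. Each camera call takes 0.05 s, during which the arm holds its last target. There are 200 camera calls.

TASK

Set the tile jig's length stop from the terracotta sample tile: slide the loose blue stop carriage along its rail until the tile sits snug between the end fence and the stop, then turn the red T-handle clockwise to its stop to lock the carriage there. Do not shove the tile hard enough to crack it, and leave the other things on the table where they are.

Things in the scene. Friction and masses are not known exactly. Their poses are not given: they have to be found in the camera images.
- jig: tile jig fixed to the table; origin at table height. Plywood bed 15 mm thick, x -75 to +95, y -210 to +210 mm. Dark wooden end fence at the -y end, 30 mm above the bed, inner face at y = -190. Aluminium rail along y at x = -65 to -30 (the robot's side), 25 mm above the bed. May be turned a little about the vertical
- sample_tile: loose terracotta tile 95 (x) x 150 (y) x 12 mm, origin at centre of its underside, flat on the bed between fence and stop, beside the rail; starts 2 to 25 mm off the fence, slightly askew. Home against the fence its centre is at jig y = -115 mm, its other edge at -40 mm
- stop_carriage (a joint): slide of the blue carriage on the rail (m), grows towards the fence (-y of jig), 0 to 0.175; stop face at jig y = 0.108 - value, so 0.148 touches a tile that is home. Block 66 (x) x 64 (y) mm, top 72 mm above the table, its centre 32 mm to +y of the stop face. Slides with about 2 N while the handle is loose, held when locked
- stop_face (a point): on the face of the steel stop plate that meets the tile, 6 mm above the bed, 62.5 mm from the rail's centre line away from the robot; axes as the jig. Plate 12 mm thick, 30 mm high, 2 mm clear of the bed, reaching 80 mm from the carriage over the bed
- clamp_knob (a joint): angle of the red T-handle (rad): 0 fully loose, starts at 0 to 0.2, grows clockwise as seen looking at the handle, hard stop at 1.45; grips the rail from about 0.8, locked above 1.2; takes about 0.15 N m. Stays where it is left
- knob_grip (a point): centre of the T-handle's red bar, on its axis; turns with it. Bar 80 mm long (x), 16 thick (y), 22 tall (z, outward along the axis). The axis leans 30 degrees from vertical to +x of the jig (away from the robot); lean the tool likewise. 18 mm free under the bar beside a 14 mm stem. From above its far end points 40 degrees left of +x when loose, 43 right at the stop
- glaze_jar_a: glaze jar with blue lid, 66 mm across, 70 mm high; origin: centre of underside
- glaze_jar_b: glaze jar with yellow lid, 66 mm across, 70 mm high; origin: centre of underside
- bisque_bowl: white bowl, 100 mm across, 50 mm high; origin: centre of underside
- mug: blue mug, 76 mm across, 85 mm high, handle at its +y; origin: centre of underside
- glaze_brush: brush lying flat, 170 mm long along its x; origin under it
- tile_stack: block of three stacked tiles, 100 x 100 x 24 mm; origin: centre of underside

How it is judged:
On the way, in this order (a step that is already met when the one before it is completed fails the run):
1. the stop is slid up, with the T-handle still loose (less than 0.6 rad), until the tile is snug: fence-to-tile and tile-to-stop gaps together under 4 mm, for 0.2 s (y of stop_face in the frame of jig below -0.036 m and y of sample_tile in the frame of jig between -0.119 and -0.111 m and z of sample_tile in the frame of jig below 0.018 m and x of sample_tile in the frame of jig below 0.0375 m and angle between the x axis of sample_tile and the x axis of jig, either way round below 0.05 rad and value of joint clamp_knob below 0.6 rad), for 0.2 s.
2. the T-handle is turned clockwise past 1.2 rad to lock the carriage, tile still snug (y of stop_face in the frame of jig below -0.036 m and y of sample_tile in the frame of jig between -0.119 and -0.111 m and z of sample_tile in the frame of jig below 0.018 m and x of sample_tile in the frame of jig below 0.0375 m and angle between the x axis of sample_tile and the x axis of jig, either way round below 0.05 rad and value of joint clamp_knob above 1.2 rad), for 0.2 s.
At the end, for the whole second after the job is handed in: tile flat on the bed, square within 0.05 rad, within 4 mm of home against the end fence, at most 20 mm from the rail; stop at its other edge (gaps fence-tile-stop together under 4 mm); tile at rest; T-handle locked, above 1.2 of its 1.45 rad (all of step 2 and linear speed of sample_tile below 0.01 m/s); the robot touches nothing.
It fails at once if the tile squeezed or struck by the stop with more than 60 N (contact force between stop_carriage and sample_tile above 60 N).
It fails at once if a bystander (jars, bowl, mug, brush, tile stack) moved more than 30 mm (distance of any of glaze_jar_a, glaze_jar_b, bisque_bowl, mug, glaze_brush, tile_stack from where it was at the start of the episode above 0.03 m).
It also fails if it takes over 42 s, if anything falls off the work surface, if the arm or the gripper's body presses on something with over 40 N, if the wrist force passes 120 N, or if a joint passes its speed limit or range.

## Working session

There is one attempt and no reset: what is moved stays moved. The work goes in short steps, Python scripts to look and compute and a tool call to move; the robot and the scene stay as the last step left them, time stands still between calls to the robot, and variables do not carry over. Pictures are saved under pics/ and viewed, about 8 in all and at most 12, crops included, and the job is handed in when it is done.

Besides the shell and the picture viewer there is one more tool, called after "Call:" by a JSON object that holds its "fn" and its "kwargs". drive_tool: Moves the arm, as the interface text tells. Its arguments: {"type":"object","properties":{"series":{"type":"array"}},"required":["series"]}

```bash
mkdir -p pics; python3 - <<'E'
from rig import bot, vision, look_for
import cv2,numpy as np
np.set_printoptions(precision=4,suppress=True)
s=bot.read_state();print(s)
for c in("side","top"):
    im=vision.camera(c);cv2.imwrite(f"pics/{c}0.png",cv2.resize(im[:,:,::-1],(768,576),interpolation=cv2.INTER_CUBIC))
    print(c,vision.calibration(c))
    for l in("stop_carriage","sample_tile","clamp_knob","jig","mug","bisque_bowl"):
        print(l,look_for(l,c)[:2])
E
```

```text
{'time': 0.0, 'q': array([ 1.4131,  0.3594,  0.011 , -0.0003, -1.2241, -0.2881]), 'qvel': array([ 0.0014,  0.0003,  0.0012, -0.0022,  0.0006, -0.001 ]), 'tau': array([  0.0011, -58.2714,  29.3069,   6.9974,   0.0072,  -0.0002]), 'ee_pos': array([0.2909, 0.6087, 0.2912]), 'orientation': array([ 0.9753, -0.2211, -0.0001,  0.0008]), 'contact_force': array([ 0.1182, -0.3109, -0.2166]), 'ft_torque': array([ 0.0602, -0.0108, -0.0212]), 'grip_width': 0.9996836591849861}
side {'fovy': 44.292366004840645, 'cx': 254.636900161815, 'cy': 194.1649055859186, 'cam_to_world': array([[ 0.9964,  0.058 , -0.062 ,  0.4439],
       [-0.0842,  0.7709, -0.6313, -0.8546],
       [ 0.0112,  0.6343,  0.773 ,  1.2017],
       [ 0.    ,  0.    ,  0.    ,  1.    ]])}
stop_carriage [{'box': [230.4, 153.5, 52.7, 35.3], 'p': 0.9}]
sample_tile [{'box': [263.3, 209.7, 43.0, 43.4], 'p': 0.97}]
clamp_knob [{'box': [238.3, 154.6, 22.0, 9.1], 'p': 0.7}]
jig [{'box': [235.0, 151.3, 84.1, 121.3], 'p': 0.66}]
mug [{'box': [240.3, 121.6, 23.9, 32.0], 'p': 0.73}]
bisque_bowl [{'box': [233.3, 280.2, 36.3, 37.2], 'p': 0.93}]
top {'fovy': 48.00960257189117, 'cx': 261.54757341690544, 'cy': 192.88264461992625, 'cam_to_world': array([[-0.0091,  0.9983, -0.0583,  0.4578],
       [-0.9999, -0.0087,  0.0064,  0.0265],
       [ 0.0058,  0.0584,  0.9983,  1.2394],
       [ 0.    ,  0.    ,  0.    ,  1.    ]])}
stop_carriage [{'box': [195.0, 157.2, 25.2, 57.5], 'p': 0.89}]
sample_tile [{'box': [253.7, 139.8, 61.0, 44.3], 'p': 0.56}]
clamp_knob [{'box': [191.8, 180.6, 23.1, 22.9], 'p': 0.65}]
jig [{'box': [170.7, 128.1, 156.9, 84.4], 'p': 0.69}]
mug [{'box': [124.1, 171.2, 35.2, 32.6], 'p': 0.82}]
bisque_bowl [{'box': [347.0, 185.9, 38.9, 36.7], 'p': 0.57}, {'box': [223.9, 208.0, 64.7, 19.0], 'p': 0.35}]
```

View both.

```bash
python3 - <<'E'
import cv2,numpy as np
a=cv2.imread("pics/top0.png")  # 1.5x
s=cv2.imread("pics/side0.png")
# crops in original px: top x150-350,y110-240 ; side x215-335,y110-290
t=cv2.resize(a[165:360,225:525],(800,520),interpolation=cv2.INTER_CUBIC); cv2.imwrite("pics/topc.png",t)
u=cv2.resize(s[150:450,270:600],(660,600),interpolation=cv2.INTER_CUBIC); cv2.imwrite("pics/sidec.png",u)
E
```

```text
(no output)
```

View pics/topc.png

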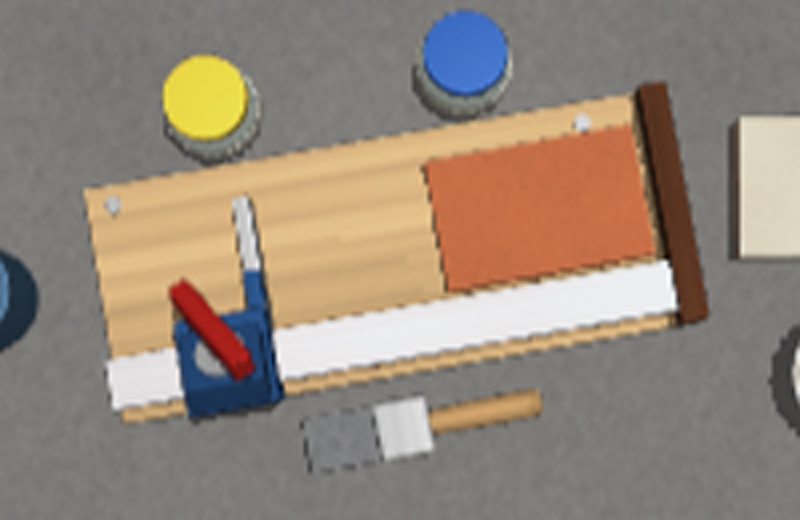

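View pics/sidec.png

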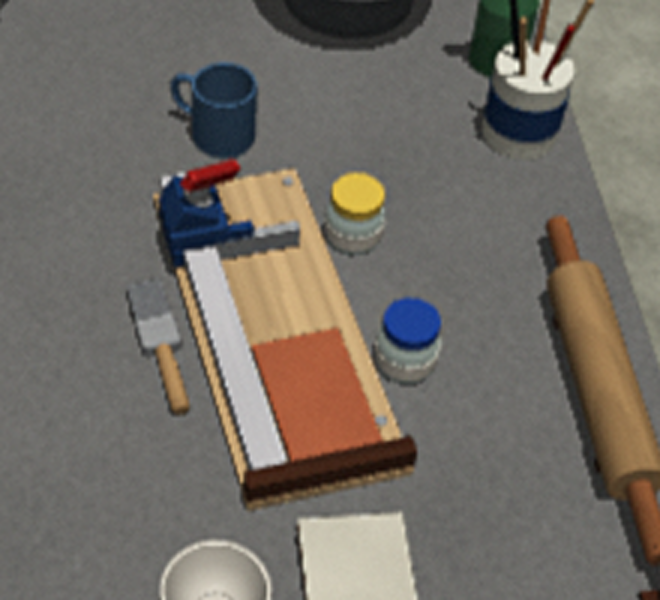

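View pics/top0.png

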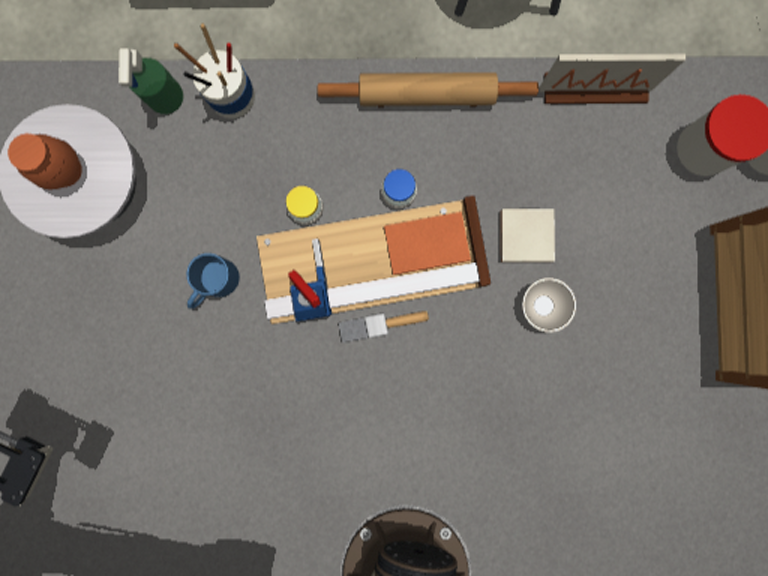

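The top view shows the carriage on the left of the rail with its red bar from crop (180,290) to (243,370). The tile is at (425-655,130-290), a few mm off the dark fence at (640-705,85-320). The side view agrees: the bar runs (185,180)-(238,168). Next I'll fit the jig pose and the knob.

```bash
cat > h.py <<'E'
import numpy as np
from rig import vision
from scipy.optimize import least_squares
from scipy.spatial.transform import Rotation as R
C={c:vision.calibration(c) for c in("side","top")}
def proj(c,P):
    k=C[c];T=np.linalg.inv(k["cam_to_world"]);p=np.atleast_2d(P)@T[:3,:3].T+T[:3,3]
    f=192/np.tan(np.radians(k["fovy"])/2)
    return np.c_[k["cx"]-f*p[:,0]/p[:,2],k["cy"]+f*p[:,1]/p[:,2]]
def jig(j,P): 
    return R.from_euler("z",j[2]).apply(np.atleast_2d(P)/1000.)+[j[0],j[1],0]
E
python3 - <<'E'
from h import *
np.set_printoptions(precision=4,suppress=True)
top=lambda u,v:(150+u/4,110+v/4); side=lambda u,v:(180+u/3,100+v/3)
D=[("top",top(85,190),(95,210,15)),("top",top(637,88),(95,-190,45)),("top",top(665,83),(95,-210,45)),
("top",top(682,323),(-75,-190,45)),("top",top(708,317),(-75,-210,45)),("top",top(122,424),(-75,210,15)),
("top",top(672,260),(-30,-190,40)),("top",top(678,312),(-65,-190,40)),
("side",side(297,170),(95,210,15)),("side",side(412,440),(95,-190,45)),("side",side(247,475),(-75,-190,45)),("side",side(247,505),(-75,-210,0)),("side",side(412,470),(95,-210,15))]
def r(j): return np.concatenate([proj(c,jig(j,P))[0]-np.array(uv) for c,uv,P in D])
s=least_squares(r,[.5,.05,.17],loss="soft_l1",f_scale=1.);j=s.x;print(j,np.degrees(j[2]));print(r(j).reshape(-1,2))
np.save("jig.npy",j)
# knob: bar ends of the top face (z+11), unknown centre in jig + phi
ct=[top(180,290),top(243,370)];cs=[side(187,178),side(238,166)]
a=np.array([.5,0,3**.5/2]);e1=np.array([3**.5/2,0,-.5]);e2=np.array([0,1,0])
def k(p):
    d=np.cos(p[3])*e1+np.sin(p[3])*e2;c=p[:3]+11*a
    E=jig(j,[c+37*d,c-37*d])
    # side: left end is near end
    return np.r_[(proj("top",E)-np.array(ct)).ravel(),(proj("side",E)-np.array([cs[1],cs[0]])).ravel()]
s=least_squares(k,[-40,130,110,.6]);print("knob jig",s.x,np.degrees(s.x[3]),k(s.x).reshape(-1,2));print(jig(j,s.x[:3]))
# tile corners z=27, stop-plate edge
from itertools import product
def inv(c,uv,z):
    f=lambda q:(proj(c,jig(j,[q[0],q[1],z]))[0]-np.array(uv)); return least_squares(f,[0,0]).x
for uv in[(427,160),(446,290),(655,253),(632,127)]:print("tile",inv("top",top(*uv),27))
for uv in[(253,345),(338,328),(380,440),(288,460)]:print("tileS",inv("side",side(*uv),27))
print("plate top",inv("top",top(250,198),47),inv("top",top(260,268),47),"block",inv("top",top(270,310),72))
E
```

```text
[0.575  0.0546 0.1656] 9.4858721520562
[[-0.6256 -0.4522]
 [ 0.3242 -1.0068]
 [ 0.3429 -0.9767]
 [ 0.0919 -0.0898]
 [ 0.6639  0.1648]
 [-0.1632 -0.2328]
 [-0.5846 -0.0475]
 [ 0.1862 -0.7476]
 [-1.1254 -0.0799]
 [-0.9006 -0.938 ]
 [-2.2754 -0.5641]
 [-0.8354  3.3881]
 [ 0.1798  0.2382]]
knob jig [-33.1722 122.2987 120.7492   0.4603] 26.370929132022543 [[ 0.6261 -0.3285]
 [-0.4963 -1.4103]
 [-1.9898  0.4487]
 [-0.189  -0.39  ]]
[[0.5222 0.1697 0.1207]]
tile [ 70.5806 -35.4244]
tile [-22.7108 -32.63  ]
tile [ -22.4744 -182.6331]
tile [  68.6766 -182.7765]
tileS [-19.5224 -32.7195]
tileS [ 72.7322 -32.5476]
tileS [  71.6662 -175.5166]
tileS [ -22.7496 -175.9448]
plate top [62.4841 90.8367] [13.1125 92.1796] block [-19.0462  88.1874]
```

```bash
cat >> h.py <<'E'
np.set_printoptions(precision=4,suppress=True)
s3=3**.5/2
def target(j,k,phi,back=0):
    "TCP pose: grasp point on knob centre k (jig mm), phi in-plane bar angle, back mm along axis"
    a=np.array([.5,0,s3]);e1=np.array([s3,0,-.5]);e2=np.array([0,1,0])
    x=np.cos(phi)*e1+np.sin(phi)*e2;z=-a;y=np.cross(z,x)
    return jig(j,np.array(k)+(47+back)*a)[0], R.from_euler("z",j[2])*R.from_matrix(np.c_[x,y,z])
def delta(s,p,Q):
    q=R.from_quat(s["orientation"]);return (q.inv().apply(p-s["ee_pos"])*1000).round(1),np.degrees((q.inv()*Q).as_rotvec()).round(2)
E
python3 - <<'E'
from h import *
from rig import bot
s=bot.read_state();j=np.load("jig.npy")
for b in(100,0):
  for f in (.46,.46+np.pi):
    p,Q=target(j,[-33.2,122.3,120.7],f,b);print(b,p,delta(s,p,Q))
E
```

```text
100 [0.5946 0.1819 0.248 ] (array([458.1, 254.5,  44.2]), array([ -2.38, -31.37, -59.92]))
100 [0.5946 0.1819 0.248 ] (array([458.1, 254.5,  44.2]), array([-35.87,   2.73, 115.44]))
0 [0.5453 0.1736 0.1614] (array([417.2, 283.2, 130.8]), array([ -2.38, -31.37, -59.92]))
0 [0.5453 0.1736 0.1614] (array([417.2, 283.2, 130.8]), array([-35.87,   2.73, 115.44]))
```

Call:
{"fn": "drive_tool", "kwargs": {"series": [[[458,254,44],[-2.4,-31.4,-59.9],87],[[458,254,44],[-2.4,-31.4,-59.9],87],[[458,254,44],[-2.4,-31.4,-59.9],87],[[458,254,44],[-2.4,-31.4,-59.9],87],[[458,254,44],[-2.4,-31.4,-59.9],87],[[458,254,44],[-2.4,-31.4,-59.9],87],[[458,254,44],[-2.4,-31.4,-59.9],87],[[458,254,44],[-2.4,-31.4,-59.9],87],[[458,254,44],[-2.4,-31.4,-59.9],87],[[458,254,44],[-2.4,-31.4,-59.9],87],[[458,254,44],[-2.4,-31.4,-59.9],87],[[458,254,44],[-2.4,-31.4,-59.9],87],[[458,254,44],[-2.4,-31.4,-59.9],87],[[458,254,44],[-2.4,-31.4,-59.9],87]]}}

```text
time: 2.45
ee_pos: [0.5945, 0.1831, 0.2485]
orientation: [0.919, 0.298, -0.256, -0.038]
contact_force: [-0.0, -0.1, 0.2]
grip_width: 0.992
```

```bash
python3 - <<'E'
from h import *
from rig import bot
s=bot.read_state();j=np.load("jig.npy");print(s["q"])
print(delta(s,*target(j,[-33.2,122.3,120.7],.46,0)))
E
```

```text
[ 0.5178  0.5752  0.2389 -0.175  -1.729   1.6956]
(array([ -0.3,   1.2, 100.5]), array([0.03, 0.02, 0.04]))
```

Call:
{"fn": "drive_tool", "kwargs": {"series": [[[0,1,25],[0,0,0],87],[[0,1,50],[0,0,0],87],[[0,1,70],[0,0,0],87],[[0,1,85],[0,0,0],87],[[0,1,95],[0,0,0],87],[[0,1,100],[0,0,0],87],[[0,1,100],[0,0,0],87]]}}

```text
time: 3.32
ee_pos: [0.5458, 0.174, 0.1618]
orientation: [0.919, 0.298, -0.256, -0.038]
contact_force: [-0.5, -0.1, 0.1]
grip_width: 0.996
```

```bash
python3 - <<'E'
from h import *
from rig import bot
import cv2
s=bot.read_state();print(s["ee_pos"],s["contact_force"],s["ft_torque"])
a=vision.camera("side")[130:210,210:310,::-1];b=vision.camera("top")[130:210,150:250,::-1]
cv2.imwrite("pics/g1.png",cv2.resize(np.hstack([a,b]),None,fx=4,fy=4,interpolation=cv2.INTER_CUBIC))
E
```

```text
[0.5458 0.174  0.1618] [-0.5334 -0.0525  0.1104] [ 0.1962 -1.7185  0.0008]
```

View pics/g1.png

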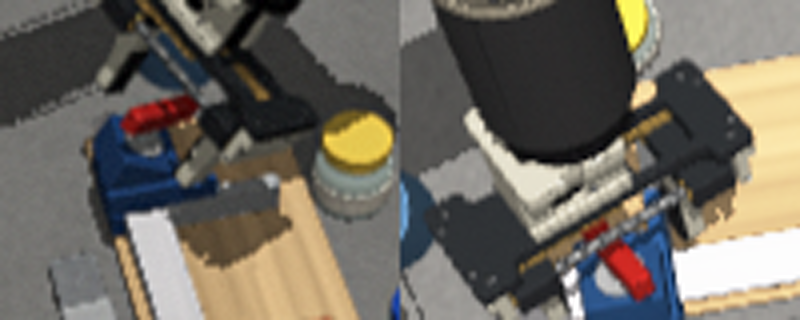

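Side view: the fingers, at crop (185,165) and (115,65), straddle the red bar at (130-195,100-130). In the top view the bar lies between them at (611,250). Closing.

Call:
{"fn": "drive_tool", "kwargs": {"series": [[[0,0,0],[0,0,0],50],[[0,0,0],[0,0,0],25],[[0,0,0],[0,0,0],14],[[0,0,0],[0,0,0],8],[[0,0,0],[0,0,0],8],[[0,0,0],[0,0,0],8]]}}

```text
time: 4.18
ee_pos: [0.5461, 0.1741, 0.1621]
orientation: [0.919, 0.298, -0.256, -0.038]
contact_force: [0.7, -0.1, -0.9]
grip_width: 0.373
```

```bash
python3 - <<'E'
from h import *
from rig import bot
s=bot.read_state();print(s["ee_pos"],s["contact_force"],s["ft_torque"],s["grip_width"]*88)
j=np.load("jig.npy");q=R.from_quat(s["orientation"])
g=s["ee_pos"]+q.apply([0,0,.047]);print((R.from_euler("z",-j[2]).apply(g-[j[0],j[1],0])*1000))
print("jig -y in tool",q.inv().apply(R.from_euler("z",j[2]).apply([0,-1,0])))
E
```

```text
[0.5461 0.1741 0.1621] [ 0.6584 -0.0669 -0.9142] [ 0.2265 -1.7105  0.0083] 32.84465490706914
[-32.3218 122.6069 121.3505]
jig -y in tool [-0.4447  0.8957  0.0005]
```

Call:
{"fn": "drive_tool", "kwargs": {"series": [[[0,0,0],[0,0,0],4],[[0,0,0],[0,0,0],4],[[0,0,0],[0,0,0],4],[[0,0,0],[0,0,0],4]]}}

```text
time: 4.68
ee_pos: [0.5459, 0.1741, 0.1621]
orientation: [0.919, 0.298, -0.256, -0.038]
contact_force: [-1.6, 0.4, 1.7]
grip_width: 0.179
```

Call:
{"fn": "drive_tool", "kwargs": {"series": [[[0,0,0],[0,0,0],4],[[0,0,0],[0,0,0],4]]}}

```text
time: 4.92
ee_pos: [0.5459, 0.1741, 0.1621]
orientation: [0.919, 0.298, -0.256, -0.038]
contact_force: [-1.4, 1.0, 0.8]
grip_width: 0.178
```

Call:
{"fn": "drive_tool", "kwargs": {"series": [[[-2,4,0],[0,0,0],4],[[-6,12,0],[0,0,0],4],[[-11,22,0],[0,0,0],4],[[-16,32,0],[0,0,0],4],[[-21,42,0],[0,0,0],4],[[-26,52,0],[0,0,0],4],[[-31,62,0],[0,0,0],4],[[-36,72,0],[0,0,0],4],[[-41,82,0],[0,0,0],4],[[-44,89,0],[0,0,0],4],[[-44.5,89.5,0],[0,0,0],4],[[-44.5,89.5,0],[0,0,0],4]]}}

```text
time: 6.42
ee_pos: [0.5625, 0.0753, 0.1622]
orientation: [0.919, 0.298, -0.256, -0.038]
contact_force: [2.1, -0.7, -2.1]
grip_width: 0.181
```

```bash
cat > m.py <<'E'
from h import *
from rig import bot
import cv2,sys
s=bot.read_state();j=np.load("jig.npy");q=R.from_quat(s["orientation"]);J=R.from_euler("z",-j[2])
g=s["ee_pos"]+q.apply([0,0,.047]);print("grasp jig",J.apply(g-[j[0],j[1],0])*1000,"F jig",J.apply(s["contact_force"]),"M",s["ft_torque"],s["grip_width"]*88,"q",s["q"])
print("jig -y in tool",q.inv().apply(J.inv().apply([0,-1,0])))
if len(sys.argv)>1:
    a=vision.camera("side")[150:270,210:330,::-1];b=vision.camera("top")[120:240,220:340,::-1]
    cv2.imwrite(sys.argv[1],cv2.resize(np.hstack([a,b]),(800,400),interpolation=cv2.INTER_CUBIC))
E
python3 m.py pics/s1.png
```

```text
grasp jig [-32.4465  22.4161 121.4551] F jig [ 1.992  -1.0258 -2.0507] M [-0.0823 -2.8069  0.2766] 15.939654077143297 q [ 0.4068  0.5668 -0.0142 -0.119  -1.501   1.83  ]
jig -y in tool [-0.4447  0.8957  0.001 ]
```

View pics/s1.png

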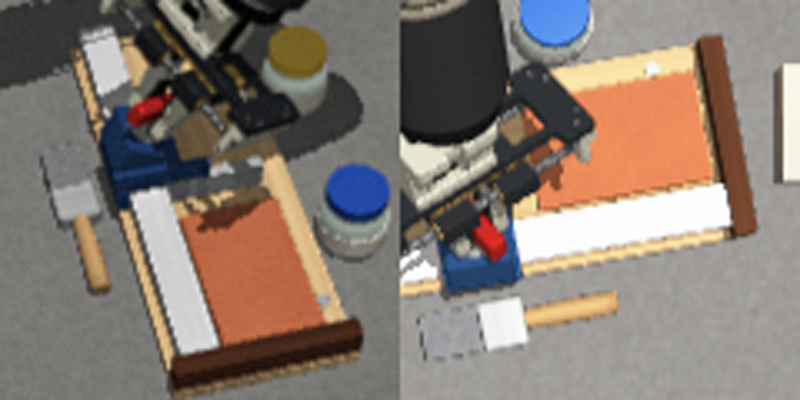

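The carriage slid along with the tool: the plate is now just short of the tile's near edge, and the tile, jars and brush are undisturbed. Closing the rest slowly.

Call:
{"fn": "drive_tool", "kwargs": {"series": [[[-1,2,0],[0,0,0],4],[[-2,4,0],[0,0,0],4],[[-3,6,0],[0,0,0],4],[[-4,8,0],[0,0,0],4],[[-5,10,0],[0,0,0],4],[[-6,12,0],[0,0,0],4],[[-7,14,0],[0,0,0],4],[[-8,16,0],[0,0,0],4],[[-9,18,0],[0,0,0],4],[[-9.5,19,0],[0,0,0],4],[[-10,20,0],[0,0,0],4],[[-10.5,21,0],[0,0,0],4],[[-11,22,0],[0,0,0],4],[[-11,22,0],[0,0,0],4]]}}

```text
time: 8.28
ee_pos: [0.5665, 0.0514, 0.1622]
orientation: [0.919, 0.298, -0.256, -0.038]
contact_force: [3.9, 1.5, -2.3]
grip_width: 0.178
```

```bash
python3 m.py
```

```text
grasp jig [-32.4045  -1.8153 121.484 ] F jig [ 4.0791  0.8272 -2.265 ] M [ 1.1866 -3.025  -0.4195] 15.660901820015617 q [ 0.3734  0.5682 -0.0183 -0.1027 -1.4984  1.8587]
jig -y in tool [-0.4449  0.8956  0.0008]
```

Call:
{"fn": "drive_tool", "kwargs": {"series": [[[-0.2,0.5,0],[0,0,0],4],[[-0.4,0.9,0],[0,0,0],4],[[-0.7,1.3,0],[0,0,0],4],[[-0.9,1.8,0],[0,0,0],4],[[-1.1,2.2,0],[0,0,0],4],[[-1.3,2.7,0],[0,0,0],4],[[-1.3,2.7,0],[0,0,0],4]]}}

```text
time: 9.15
ee_pos: [0.567, 0.0484, 0.1622]
orientation: [0.919, 0.298, -0.256, -0.038]
contact_force: [2.2, 5.2, -2.4]
grip_width: 0.181
```

```bash
python3 m.py pics/s2.png
```

```text
grasp jig [-32.399   -4.8609 121.4719] F jig [ 3.0091  4.8169 -2.4178] M [ 1.4552 -2.7366 -0.6122] 15.886419275807933 q [ 0.3692  0.5686 -0.0186 -0.1006 -1.4982  1.8623]
jig -y in tool [-0.445   0.8955  0.0008]
```

View pics/s2.png

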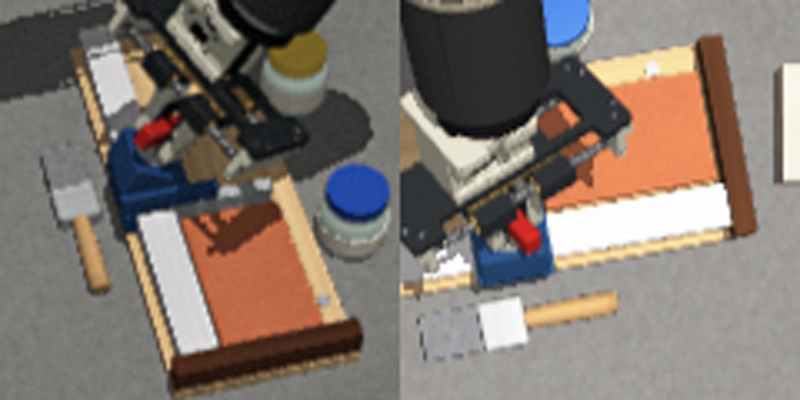

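The plate now meets the tile's near edge (force about 5 N), with a thin gap still at the fence. Continuing in fine steps.

Call:
{"fn": "drive_tool", "kwargs": {"series": [[[-0.2,0.5,0],[0,0,0],4],[[-0.4,0.9,0],[0,0,0],4],[[-0.7,1.3,0],[0,0,0],4],[[-0.9,1.8,0],[0,0,0],4],[[-0.9,1.8,0],[0,0,0],4]]}}

```text
time: 9.88
ee_pos: [0.5674, 0.0463, 0.1622]
orientation: [0.919, 0.298, -0.256, -0.038]
contact_force: [2.6, 3.8, -1.3]
grip_width: 0.182
```

Call:
{"fn": "drive_tool", "kwargs": {"series": [[[-0.2,0.5,0],[0,0,0],4],[[-0.4,0.9,0],[0,0,0],4],[[-0.4,0.9,0],[0,0,0],4]]}}

```text
time: 10.25
ee_pos: [0.5676, 0.0453, 0.1622]
orientation: [0.919, 0.298, -0.256, -0.038]
contact_force: [2.1, 4.5, -1.6]
grip_width: 0.183
```

Call:
{"fn": "drive_tool", "kwargs": {"series": [[[-0.2,0.5,0],[0,0,0],4],[[-0.4,0.9,0],[0,0,0],4],[[-0.4,0.9,0],[0,0,0],4]]}}

```text
time: 10.62
ee_pos: [0.5676, 0.0451, 0.1622]
orientation: [0.919, 0.298, -0.256, -0.038]
contact_force: [1.3, 7.9, -0.5]
grip_width: 0.183
```

```bash
python3 m.py
```

```text
grasp jig [-32.3683  -8.0878 121.4672] F jig [ 2.5593  7.5363 -0.4952] M [ 2.7341 -2.1168 -1.3817] 16.084548241215376 q [ 0.3642  0.5689 -0.0187 -0.0992 -1.4979  1.867 ]
jig -y in tool [-0.4454  0.8954 -0.0002]
```

Call:
{"fn": "drive_tool", "kwargs": {"series": [[[-0.4,0.8,0],[0,0,0],4],[[-0.8,1.6,0],[0,0,0],4],[[-0.8,1.6,0],[0,0,0],4],[[-0.8,1.6,0],[0,0,0],4]]}}

```text
time: 11.12
ee_pos: [0.5676, 0.0449, 0.1622]
orientation: [0.919, 0.298, -0.255, -0.039]
contact_force: [0.7, 11.9, -0.1]
grip_width: 0.178
```

```bash
python3 m.py pics/s3.png
```

```text
grasp jig [-32.3689  -8.181  121.4424] F jig [ 2.6624 11.6377 -0.0696] M [ 3.7138 -1.779  -2.0354] 15.67950770444434 q [ 0.363   0.5687 -0.0182 -0.1006 -1.4979  1.869 ]
jig -y in tool [-0.4462  0.8949 -0.0023]
```

View pics/s3.png

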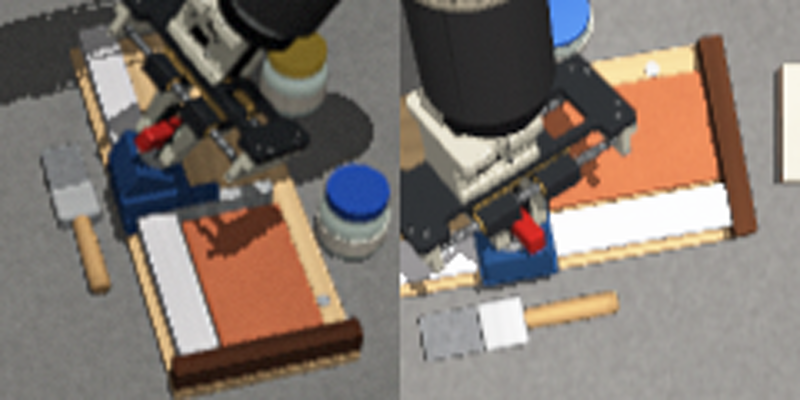

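```bash
python3 - <<'E'
from h import *
import cv2
j=np.load("jig.npy")
def inv(c,uv,z):
    return least_squares(lambda q:proj(c,jig(j,[q[0],q[1],z]))[0]-np.array(uv),[0,0]).x
ims={}
for c in("top","side"):
    im=vision.camera(c);h=cv2.cvtColor(im,cv2.COLOR_RGB2HSV);ims[c]=im
    old=cv2.resize(cv2.imread(f"pics/{c}0.png"),(512,384),interpolation=cv2.INTER_AREA);ho=cv2.cvtColor(old,cv2.COLOR_BGR2HSV)
    for nm,H in(("before",ho),("now",h)):
        m=((H[...,0]>4)&(H[...,0]<14)&(H[...,1]>140)&(H[...,2]>120)).astype(np.uint8)
        n,l,st,ct=cv2.connectedComponentsWithStats(m);b=proj(c,jig(j,[15,-130,27]))[0].astype(int);k=l[b[1],b[0]]
        mm=(l==k)
        out=[]
        for x in(-10,0,15,30,45,60):   # walk along jig y at z=27 to tile edge near fence
            ys=np.arange(-100,-200,-.25);uv=proj(c,jig(j,np.c_[np.full(len(ys),x),ys,np.full(len(ys),27)]))
            v=cv2.remap(mm.astype(np.float32),uv[:,0].astype(np.float32)[None],uv[:,1].astype(np.float32)[None],cv2.INTER_LINEAR)[0]
            i=np.argmax(v<.5);out.append(ys[i])
        print(c,nm,np.array(out))
        o2=[]
        for y in(-70,-100,-130,-160):
            xs=np.arange(20,-40,-.25);uv=proj(c,jig(j,np.c_[xs,np.full(len(xs),y),np.full(len(xs),27)]))
            v=cv2.remap(mm.astype(np.float32),uv[:,0].astype(np.float32)[None],uv[:,1].astype(np.float32)[None],cv2.INTER_LINEAR)[0]
            o2.append(xs[np.argmax(v<.5)])
        print("   rail edge x",np.array(o2))
big=cv2.resize(ims["top"][120:200,270:350,::-1],(560,560),interpolation=cv2.INTER_CUBIC)
cv2.imwrite("pics/f1.png",big)
E
```

```text
top before [-181.5  -182.   -181.25 -180.25 -180.25 -180.  ]
   rail edge x [-23.75 -23.25 -22.75 -22.25]
top now [-187.25 -189.   -105.5  -100.   -100.   -100.  ]
   rail edge x [ 20.    20.   -22.75 -25.  ]
side before [-176.25 -175.25 -175.5  -175.5  -175.75 -175.75]
   rail edge x [-21.   -21.75 -20.75 -20.  ]
side now [-176.25 -175.25 -175.5  -175.5  -175.75 -175.75]
   rail edge x [ 20.   -21.75 -22.   -23.  ]
```

View pics/f1.png

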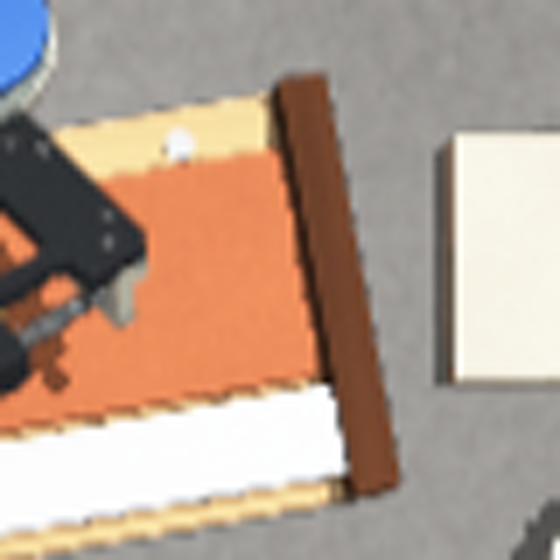

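The tile's fence-side edge has moved from about -181 to -188 (fence face at -190) and looks closed against the fence. The carriage stalled where expected (grasp y -8.1), so it is snug. Turning the handle now.

Call:
{"fn": "drive_tool", "kwargs": {"series": [[[-0.6,1.2,0],[0,0,4],4],[[-0.6,1.2,0],[0,0,9],4],[[-0.6,1.2,0],[0,0,14],4],[[-0.6,1.2,0],[0,0,18],4],[[-0.6,1.2,0],[0,0,20],4],[[-0.6,1.2,0],[0,0,20],4]]}}

```text
time: 12.08
ee_pos: [0.5671, 0.0461, 0.1624]
orientation: [0.957, 0.134, -0.258, 0.004]
contact_force: [-2.0, 16.0, 2.9]
grip_width: 0.18
```

```bash
python3 m.py
```

```text
grasp jig [-32.7281  -6.8234 121.6797] F jig [ 0.6608 16.1397  2.8961] M [ 5.1889 -0.5058 -2.8209] 15.80977584279755 q [ 0.3634  0.568  -0.0176 -0.1038 -1.4988  1.5211]
jig -y in tool [-0.1146  0.9934 -0.0053]
```

Call:
{"fn": "drive_tool", "kwargs": {"series": [[[-0.1,1.2,0],[0,0,4],4],[[-0.1,0.9,0],[0,0,9],4],[[0,0.6,0],[0,0,14],4],[[0,0.3,0],[0,0,19],4],[[0,0,0],[0,0,24],4],[[0,-0.2,0],[0,0,27],4],[[0,-0.2,0],[0,0,27],4]]}}

```text
time: 12.95
ee_pos: [0.5668, 0.0482, 0.1623]
orientation: [0.962, -0.093, -0.25, 0.063]
contact_force: [1.9, 12.5, 0.0]
grip_width: 0.18
```

```bash
python3 m.py
```

```text
grasp jig [-32.5919  -4.6267 121.6062] F jig [ 3.9485 12.0424  0.006 ] M [ 4.1656 -1.7535 -2.1518] 15.7991141878565 q [ 0.3653  0.5677 -0.0168 -0.1068 -1.4986  1.0489]
jig -y in tool [ 0.3483  0.9374 -0.0075]
```

Call:
{"fn": "drive_tool", "kwargs": {"series": [[[0.4,0.9,0],[0,0,4],4],[[0.5,0.5,0],[0,0,9],4],[[0.5,0,0],[0,0,14],4],[[0.6,-0.5,0],[0,0,19],4],[[0.7,-0.9,0],[0,0,23],4],[[0.7,-1.2,0],[0,0,27],4],[[0.7,-1.2,0],[0,0,27],4]]}}

```text
time: 13.82
ee_pos: [0.5674, 0.05, 0.162]
orientation: [0.914, -0.314, -0.229, 0.119]
contact_force: [0.7, 8.7, 0.2]
grip_width: 0.194
```

```bash
python3 m.py
```

```text
grasp jig [-31.744   -2.8592 121.2183] F jig [2.169  8.4533 0.1512] M [ 3.072  -1.8328 -0.6059] 17.06851111940042 q [ 0.3672  0.5691 -0.0146 -0.1083 -1.4993  0.577 ]
jig -y in tool [ 0.7352  0.6778 -0.0081]
```

Call:
{"fn": "drive_tool", "kwargs": {"series": [[[0,0,0],[0,0,2],4],[[0,0,0],[0,0,4],4],[[0,0,0],[0,0,4],4]]}}

```text
time: 14.2
ee_pos: [0.5671, 0.0504, 0.1621]
orientation: [0.902, -0.346, -0.225, 0.127]
contact_force: [1.2, 5.8, 0.4]
grip_width: 0.197
```

```bash
python3 m.py
```

```text
grasp jig [-32.0159  -2.4615 121.4131] F jig [2.1319 5.535  0.3655] M [ 2.5824 -1.6353 -0.1885] 17.356886596323346 q [ 0.3676  0.5689 -0.0145 -0.1088 -1.5     0.507 ]
jig -y in tool [ 0.7806  0.625  -0.0083]
```

The jaws are forced wider (15.8 to 17.4 mm) and the bar no longer follows, so the handle is at its stop. Releasing and backing off along the axis.

Call:
{"fn": "drive_tool", "kwargs": {"series": [[[0,0,0],[0,0,0],40],[[0,0,0],[0,0,0],60],[[0,0,0],[0,0,0],70],[[0,0,0],[0,0,0],70],[[0,0,0],[0,0,0],70],[[0,0,0],[0,0,0],70],[[0,0,-10],[0,0,0],70],[[0,0,-25],[0,0,0],70],[[0,0,-45],[0,0,0],70],[[0,0,-70],[0,0,0],70],[[0,0,-100],[0,0,0],70],[[0,0,-130],[0,0,0],70],[[0,0,-150],[0,0,0],70],[[0,0,-150],[0,0,0],70]]}}

```text
time: 15.95
ee_pos: [0.6423, 0.0616, 0.2939]
orientation: [0.902, -0.346, -0.223, 0.126]
contact_force: [0.1, -0.1, -0.7]
grip_width: 0.797
```

```bash
python3 m.py pics/e1.png
```

```text
grasp jig [ 44.1323  -3.8025 253.1041] F jig [ 0.0374 -0.1429 -0.7402] M [ 0.3219 -1.6659 -0.0288] 70.14313677410603 q [ 0.3466  0.5863  0.3335 -0.1011 -1.8272  0.4916]
jig -y in tool [ 0.7806  0.625  -0.0085]
```

View pics/e1.png

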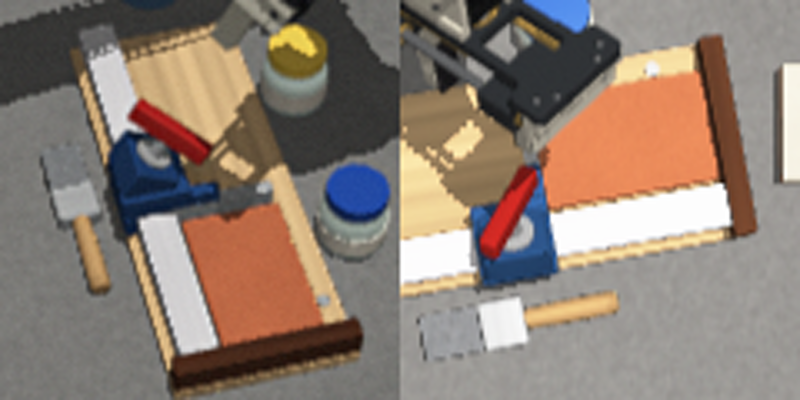

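Bar is now turned right, from (493,245) to (527,178) in the top crop. The plate lies on the tile and the tile on the fence. I'll check the angle numerically by fitting the bar's box silhouette.

```bash
cat > fit.py <<'E'
from h import *
import cv2
from scipy.optimize import minimize
from itertools import product
j=np.load("jig.npy");S=4
a=np.array([.5,0,s3]);e1=np.array([s3,0,-.5]);e2=np.array([0,1,0])
def masks(ims):
    M={}
    for c,im in ims.items():
        im=cv2.resize(im,None,fx=S,fy=S,interpolation=cv2.INTER_CUBIC);h=cv2.cvtColor(im,cv2.COLOR_RGB2HSV)
        M[c]=((np.minimum(h[...,0],180-h[...,0].astype(int))<5)&(h[...,1]>190)&(h[...,2]>90)).astype(np.uint8)
    return M
def run(ims,p0,cs):
    M=masks(ims)
    for c in cs:
        u=(proj(c,jig(j,p0[:3]))[0]*S).astype(int);k=np.zeros_like(M[c]);k[u[1]-80:u[1]+80,u[0]-80:u[0]+80]=1;M[c]*=k
    def cost(p):
        d=np.cos(p[3])*e1+np.sin(p[3])*e2;n=np.cross(a,d);t=0
        B=[p[:3]+x*40*d+y*8*n+z*11*a for x,y,z in product((-1,1),repeat=3)]
        for c in cs:
            h=cv2.convexHull((proj(c,jig(j,B))*S+S/2-.5).astype(np.float32)).round().astype(int)
            m=np.zeros_like(M[c]);cv2.fillConvexPoly(m,h,1);t+=1-(m&M[c]).sum()/(m|M[c]).sum()
        return t
    x=np.array(p0)
    for _ in range(3): x=minimize(cost,x,method="Nelder-Mead",options=dict(initial_simplex=np.vstack([x]+[x+v for v in np.diag([4,4,4,.15])]))).x
    return x,np.degrees(x[3]),cost(x)
E
python3 - <<'E'
from fit import *
old={c:cv2.resize(cv2.imread(f"pics/{c}0.png"),(512,384),interpolation=cv2.INTER_AREA)[...,::-1].copy() for c in("side","top")}
print("start",run(old,[-31,122,118,.46],["side","top"]))
new={c:vision.camera(c) for c in("side","top")}
print("now",run(new,[-31,-8,118,-.7],["side","top"]));print("now top",run(new,[-31,-8,118,-.7],["top"]))
print("now side",run(new,[-31,-8,118,-.7],["side"]))
E
```

```text
start (array([-30.0965, 124.5862, 121.5742,   0.4675]), np.float64(26.783694396461847), np.float64(0.947661506363962))
now (array([-26.9183,  -7.0307, 120.32  ,  -0.5319]), np.float64(-30.47289582106188), np.float64(0.6792676819202018))
now top (array([-26.7144,  -6.731 , 110.2673,  -0.488 ]), np.float64(-27.96111988766134), np.float64(0.2897404202719407))
now side (array([-27.2652,  -6.1561, 120.2852,  -0.7267]), np.float64(-41.63914709907814), np.float64(0.35283642838972273))
```

Call:
{"fn": "drive_tool", "kwargs": {"series": [[[-45,-35,-15],[0,0,0],70],[[-90,-70,-30],[0,0,0],70],[[-135,-105,-45],[0,0,0],70],[[-180,-140,-60],[0,0,0],70],[[-195,-156,-60],[0,0,0],70],[[-195,-156,-60],[0,0,0],70]]}}

```text
time: 16.9
ee_pos: [0.6293, 0.3139, 0.3437]
orientation: [0.902, -0.345, -0.226, 0.129]
contact_force: [-0.6, -1.2, 0.4]
grip_width: 0.798
```

```bash
python3 - <<'E'
from fit import *
import fit
def masks(ims):
    M={}
    for c,im in ims.items():
        im=cv2.resize(im,None,fx=S,fy=S,interpolation=cv2.INTER_CUBIC).astype(int);r,g,b=im[...,0],im[...,1],im[...,2]
        M[c]=((r>60)&(r>2.6*g)&(r>2*b)).astype(np.uint8)
    return M
fit.masks=masks
old={c:cv2.resize(cv2.imread(f"pics/{c}0.png"),(512,384),interpolation=cv2.INTER_AREA)[...,::-1].copy() for c in("side","top")}
print("start",run(old,[-31,122,118,.46],["side","top"]))
new={c:vision.camera(c) for c in("side","top")}
for cs in(["side","top"],["top"],["side"]):print(cs,run(new,[-29,-8,118,-.7],cs))
v=[]
for c in("side","top"):
    u=proj(c,jig(j,[-29,-8,118]))[0].astype(int);q=new[c][u[1]-30:u[1]+30,u[0]-30:u[0]+30,::-1].copy();q=cv2.resize(q,(400,400),interpolation=cv2.INTER_CUBIC);v.append(q)
cv2.imwrite("pics/k.png",np.hstack(v))
E
```

```text
start (array([-29.6527, 123.7646, 122.47  ,   0.4639]), np.float64(26.58049612420502), np.float64(0.7398863934724419))
['side', 'top'] (array([-26.1373,  -6.7833, 118.0504,  -0.5242]), np.float64(-30.032068023362445), np.float64(0.5598609201552672))
['top'] (array([-27.3568,  -6.5357, 116.9273,  -0.5064]), np.float64(-29.01377722198717), np.float64(0.23580998781973206))
['side'] (array([-27.3179,  -4.9284, 121.6955,  -0.685 ]), np.float64(-39.24788435968872), np.float64(0.3010833963214916))
```

View pics/k.png

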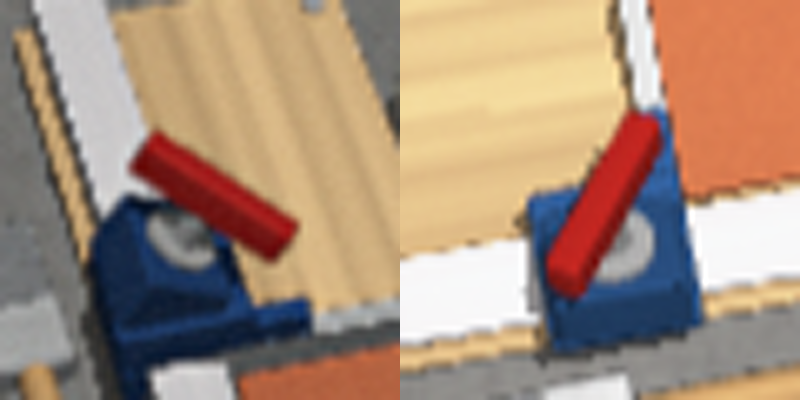

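```bash
python3 - <<'E'
from fit import *
top=lambda u,v:(150+u/4,110+v/4); side=lambda u,v:(180+u/3,100+v/3)
o={c:proj(c,jig(j,[-29,-8,118]))[0].astype(int)-30 for c in("side","top")}
n=lambda c,u,v:o[c]+np.array([u,v])*60/400
# end-edge midpoints of the outer (top) face: far, near
cases={"start":((top(181,289),top(243,371)),(side(236,167),side(187,180))),
 "now":((n("top",245,118),n("top",163,282)),(n("side",285,240),n("side",150,145)))}
def solve(t,s):
    f=lambda p:np.r_[(proj("top",jig(j,[p[:3],p[3:]]))-np.array(t)).ravel(),(proj("side",jig(j,[p[:3],p[3:]]))-np.array(s)).ravel()]
    r=least_squares(f,np.r_[0,0,110,-60,0,130.]);return r.x,np.abs(r.fun).max()
ds={}
for k,(t,s) in cases.items():
    x,e=solve(t,s);d=x[:3]-x[3:];L=np.linalg.norm(d);ds[k]=d/L
    print(k,x,"len",L,"d",d/L,"res",e,"above",np.degrees(np.arctan2(d[1],d[0])),"inplane",np.degrees(np.arctan2(d@e2,d@e1)),"along a",d@a/L)
print("angle",np.degrees(np.arccos(ds["start"]@ds["now"])))
for ph in(-25,-30,-35,-40,-45):
    d=np.cos(np.radians(ph))*e1+np.sin(np.radians(ph))*e2;c0=np.array([-29,-8,120])+11*a;o_=[]
    for c in("top","side"):
        P=proj(c,jig(j,[c0+40*d,c0-40*d]));v=P[0]-P[1];o_.append(np.degrees(np.arctan2(v[0],-v[1])))
    print(ph,o_)
E
```

```text
start [  2.8949 139.5695 112.5672 -58.7142 105.4151 142.9104] len 76.70019019912738 d [ 0.8032  0.4453 -0.3956] res 0.8796431857471134 above 29.002760101914916 inplane 26.492138638471726 along a 0.059017576219482754
now [  2.3211 -29.2109 110.0584 -54.478   12.529  143.2462] len 77.90886304241504 d [ 0.729  -0.5358 -0.426 ] res 1.4496716640037448 above -36.31100927859136 inplane -32.39533461600784 along a -0.004389297259459557
angle 58.9653848433603
-25 [np.float64(19.68236247792592), np.float64(118.39230256360267)]
-30 [np.float64(25.208122371134273), np.float64(121.36007130013677)]
-35 [np.float64(30.555691119273195), np.float64(124.26069743657274)]
-40 [np.float64(35.72238823699386), np.float64(127.1249788763555)]
-45 [np.float64(40.71213622964647), np.float64(129.98257903702984)]
```

The two-view fit puts the bar at about -32° in plane. That is a turn of roughly 60°, so it slipped in the pads before reaching the stop. I'll regrip on the better centre and turn further.

```bash
python3 - <<'E'
from h import *
from rig import bot
s=bot.read_state();j=np.load("jig.npy")
for b in(100,0):
    p,Q=target(j,[-29.5,-7.5,119],np.radians(-33),b);print(b,p,delta(s,p,Q))
E
```

```text
100 [0.6197 0.0544 0.2463] (array([199.7, 154.9, 109.3]), array([ -0.25,   0.37, -18.36]))
0 [0.5704 0.0462 0.1597] (array([200.5, 155.2, 209.2]), array([ -0.25,   0.37, -18.36]))
```

Call:
{"fn": "drive_tool", "kwargs": {"series": [[[50,39,27],[0,0,-5],60],[[100,78,54],[0,0,-10],60],[[150,117,80],[0,0,-15],60],[[200,155,109],[-0.2,0.4,-18.4],60],[[200,155,109],[-0.2,0.4,-18.4],60],[[200,155,130],[-0.2,0.4,-18.4],60],[[200,155,155],[-0.2,0.4,-18.4],60],[[200,155,180],[-0.2,0.4,-18.4],60],[[200,155,200],[-0.2,0.4,-18.4],60],[[200,155,210],[-0.2,0.4,-18.4],60],[[200,155,210],[-0.2,0.4,-18.4],60]]}}

```text
time: 18.38
ee_pos: [0.5697, 0.0462, 0.1591]
orientation: [0.946, -0.197, -0.241, 0.094]
contact_force: [-0.1, 0.7, 0.7]
grip_width: 0.687
```

Call:
{"fn": "drive_tool", "kwargs": {"series": [[[0,0,0],[0,0,0],4],[[0,0,0],[0,0,0],4],[[0,0,0],[0,0,0],4],[[0,0,0],[0,0,0],4],[[0,0,0],[0,0,0],4],[[0,0,0],[0,0,0],4],[[0,0,0],[0,0,0],4],[[0,0,0],[0,0,0],4]]}}

```text
time: 19.38
ee_pos: [0.5702, 0.0475, 0.1588]
orientation: [0.946, -0.197, -0.241, 0.092]
contact_force: [0.4, 5.7, -0.9]
grip_width: 0.18
```

```bash
python3 m.py
```

```text
grasp jig [-29.3792  -6.1039 118.0734] F jig [ 1.3581  5.5546 -0.9317] M [ 1.8811 -2.2299 -0.8851] 15.878733817934886 q [ 0.3654  0.5752 -0.0143 -0.1011 -1.494   0.8295]
jig -y in tool [ 0.544   0.8391 -0.0018]
```

Call:
{"fn": "drive_tool", "kwargs": {"series": [[[0,0,0],[0,0,3],4],[[0,0,0],[0,0,6],4],[[0,0,0],[0,0,9],4],[[0,0,0],[0,0,12],4],[[0,0,0],[0,0,12],4]]}}

```text
time: 20.0
ee_pos: [0.5701, 0.0476, 0.1589]
orientation: [0.92, -0.294, -0.23, 0.117]
contact_force: [0.1, 0.1, -0.9]
grip_width: 0.183
```

```bash
python3 m.py
```

```text
grasp jig [-29.3917  -6.0049 118.1032] F jig [ 0.1196  0.1133 -0.935 ] M [ 0.6766 -1.4102  0.6025] 16.13095365070739 q [ 0.3657  0.5752 -0.0142 -0.101  -1.4942  0.6212]
jig -y in tool [ 0.7056  0.7086 -0.0015]
```

Call:
{"fn": "drive_tool", "kwargs": {"series": [[[0,0,0],[0,0,3],4],[[0,0,0],[0,0,6],4],[[0,0,0],[0,0,9],4],[[0,0,0],[0,0,12],4],[[0,0,0],[0,0,12],4]]}}

```text
time: 20.62
ee_pos: [0.5703, 0.0477, 0.1589]
orientation: [0.885, -0.387, -0.216, 0.14]
contact_force: [-0.1, -0.1, 0.7]
grip_width: 0.22
```

```bash
python3 m.py
```

```text
grasp jig [-29.2416  -5.9935 118.1876] F jig [-0.1554 -0.1032  0.6505] M [ 0.7039 -1.6472  1.0733] 19.371443562342304 q [ 0.3658  0.5752 -0.0141 -0.1007 -1.4941  0.4138]
jig -y in tool [ 0.8362  0.5484 -0.0012]
```

At tool angle -45° the bar was still aligned (16.1 mm). Further turning only forced the jaws open (19.4 mm) with rising moment, so this is the hard stop. Releasing and checking.

Call:
{"fn": "drive_tool", "kwargs": {"series": [[[0,0,0],[0,0,0],70],[[0,0,0],[0,0,0],70],[[0,0,0],[0,0,0],70],[[0,0,0],[0,0,0],70],[[0,0,0],[0,0,0],70],[[0,0,0],[0,0,0],70],[[0,0,-10],[0,0,0],70],[[0,0,-25],[0,0,0],70],[[0,0,-45],[0,0,0],70],[[0,0,-80],[0,0,0],70],[[0,0,-120],[0,0,0],70],[[-40,-30,-160],[0,0,0],70],[[-85,-65,-180],[0,0,0],70],[[-130,-100,-195],[0,0,0],70],[[-175,-135,-210],[0,0,0],70],[[-195,-156,-210],[0,0,0],70],[[-195,-156,-210],[0,0,0],70]]}}

```text
time: 22.75
ee_pos: [0.6524, 0.3159, 0.3294]
orientation: [0.886, -0.386, -0.216, 0.141]
contact_force: [0.6, -0.6, 0.1]
grip_width: 0.798
```

```bash
python3 m.py pics/z0.png; python3 - <<'E'
from fit import *
v=[]
for c in("side","top"):
    u=proj(c,jig(j,[-29,-8,118]))[0].astype(int);q=vision.camera(c)[u[1]-30:u[1]+55,u[0]-25:u[0]+60,::-1].copy();q=cv2.resize(q,(400,400),interpolation=cv2.INTER_CUBIC);v.append(q);print(c,u)
cv2.imwrite("pics/k2.png",np.hstack(v))
E
```

```text
grasp jig [ 95.9278 244.9752 288.6227] F jig [ 0.4549 -0.7048  0.1304] M [ 0.2134 -1.6566  0.0765] 70.26349523673069 q [ 0.6153  0.7108  0.6928 -0.2424 -2.0184  0.0803]
jig -y in tool [0.8346 0.5508 0.0001]
side [259 190]
top [252 183]
```

View pics/k2.png

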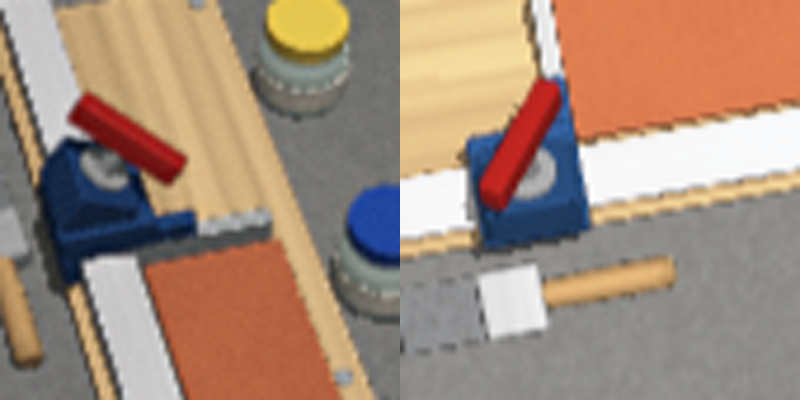

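The top view shows the bar at about 30° right of straight up, roughly -34° in plane, a little short of the angle at which I released it. To settle it without squeezing, I'll straddle the bar with a loose gap, push it round to the stop, then unturn before leaving.

```bash
python3 - <<'E'
from h import *
from rig import bot
s=bot.read_state();j=np.load("jig.npy")
for b in(100,0):
    p,Q=target(j,[-29.3,-6.2,118],np.radians(-40),b);print(b,p,delta(s,p,Q))
E
```

```text
100 [0.6197 0.0558 0.2453] (array([194.6, 154.8, 110.8]), array([ -0.19,  -0.05, -16.79]))
0 [0.5703 0.0475 0.1587] (array([194.5, 155.2, 210.8]), array([ -0.19,  -0.05, -16.79]))
```

Call:
{"fn": "drive_tool", "kwargs": {"series": [[[50,40,28],[0,0,-5],45],[[100,80,56],[0,0,-10],45],[[150,120,84],[0,0,-14],45],[[194.5,155,111],[-0.2,0,-16.8],45],[[194.5,155,111],[-0.2,0,-16.8],45],[[194.5,155,130],[-0.2,0,-16.8],45],[[194.5,155,155],[-0.2,0,-16.8],45],[[194.5,155,180],[-0.2,0,-16.8],45],[[194.5,155,200],[-0.2,0,-16.8],45],[[194.5,155,211],[-0.2,0,-16.8],22],[[194.5,155,211],[-0.2,0,-16.8],22],[[194.5,155,211],[-0.2,0,-16.8],22],[[194.5,155,211],[-0.2,0,-16.8],22],[[194.5,155,211],[-0.2,0,-16.8],22],[[194.5,155,211],[-0.2,0,-16.8],22]]}}

```text
time: 24.82
ee_pos: [0.5704, 0.0476, 0.1586]
orientation: [0.932, -0.254, -0.235, 0.109]
contact_force: [-0.1, -0.6, 1.0]
grip_width: 0.253
```

```bash
python3 m.py
```

```text
grasp jig [-29.1644  -6.1355 117.8645] F jig [-0.2337 -0.5943  0.9832] M [ 0.2385 -1.6346  0.0703] 22.277502188162213 q [ 0.3665  0.5766 -0.0137 -0.0993 -1.4952  0.7056]
jig -y in tool [0.6427 0.7661 0.0008]
```

Call:
{"fn": "drive_tool", "kwargs": {"series": [[[0,0,0],[0,0,4],22],[[0,0,0],[0,0,8],22],[[0,0,0],[0,0,12],22],[[0,0,0],[0,0,12],22]]}}

```text
time: 25.32
ee_pos: [0.5705, 0.0476, 0.1586]
orientation: [0.9, -0.35, -0.222, 0.132]
contact_force: [-0.5, 0.0, -0.2]
grip_width: 0.252
```

```bash
python3 m.py
```

```text
grasp jig [-29.1308  -6.1492 117.9049] F jig [-0.4419  0.1241 -0.1867] M [ 0.3233 -1.6107  0.1184] 22.16893652921132 q [ 0.3665  0.5766 -0.0136 -0.0993 -1.4952  0.4967]
jig -y in tool [0.7876 0.6162 0.0008]
```

Call:
{"fn": "drive_tool", "kwargs": {"series": [[[0,0,0],[0,0,2],22],[[0,0,0],[0,0,4],22],[[0,0,0],[0,0,4],22]]}}

```text
time: 25.7
ee_pos: [0.5705, 0.0476, 0.1586]
orientation: [0.888, -0.381, -0.217, 0.14]
contact_force: [-0.2, -0.2, -0.1]
grip_width: 0.255
```

```bash
python3 m.py
```

```text
grasp jig [-29.1091  -6.1373 117.9234] F jig [-0.1846 -0.1925 -0.0987] M [ 0.3331 -1.6096  0.1542] 22.403748396536734 q [ 0.3665  0.5766 -0.0136 -0.0993 -1.4952  0.4265]
jig -y in tool [0.8289 0.5594 0.0009]
```

Call:
{"fn": "drive_tool", "kwargs": {"series": [[[0,0,0],[0,0,2],22],[[0,0,0],[0,0,4],22],[[0,0,0],[0,0,4],22]]}}

```text
time: 26.08
ee_pos: [0.5705, 0.0476, 0.1587]
orientation: [0.874, -0.412, -0.212, 0.148]
contact_force: [0.4, -0.6, 0.3]
grip_width: 0.251
```

```bash
python3 m.py
```

```text
grasp jig [-29.1477  -6.1771 117.9428] F jig [ 0.2543 -0.6414  0.26  ] M [ 0.2121 -1.6312  0.1794] 22.068622550283006 q [ 0.3665  0.5766 -0.0136 -0.0992 -1.4953  0.3561]
jig -y in tool [0.8662 0.4997 0.0009]
```

Call:
{"fn": "drive_tool", "kwargs": {"series": [[[0,0,0],[0,0,2],22],[[0,0,0],[0,0,4],22],[[0,0,0],[0,0,4],22]]}}

```text
time: 26.45
ee_pos: [0.5704, 0.0477, 0.1587]
orientation: [0.859, -0.442, -0.207, 0.155]
contact_force: [-0.2, -1.1, 0.9]
grip_width: 0.255
```

```bash
python3 m.py
```

```text
grasp jig [-29.2078  -6.0897 117.9731] F jig [-0.4045 -1.0464  0.8557] M [ 0.7056 -1.3886  0.9735] 22.408174983122205 q [ 0.3667  0.5766 -0.0136 -0.0992 -1.4954  0.2861]
jig -y in tool [0.8989 0.4381 0.001 ]
```

Call:
{"fn": "drive_tool", "kwargs": {"series": [[[0,0,0],[0,0,2],22],[[0,0,0],[0,0,4],22],[[0,0,0],[0,0,4],22]]}}

```text
time: 26.82
ee_pos: [0.5703, 0.0477, 0.1588]
orientation: [0.843, -0.472, -0.201, 0.162]
contact_force: [-1.4, 0.2, 1.9]
grip_width: 0.271
```

```bash
python3 m.py
```

```text
grasp jig [-29.2788  -6.0095 118.1049] F jig [-1.3846  0.4232  1.9131] M [ 0.9805 -1.1449  1.4215] 23.833304366320615 q [ 0.3668  0.5764 -0.0136 -0.0993 -1.4958  0.2158]
jig -y in tool [0.9275 0.3739 0.001 ]
```

Light resistance up to about -60°, then the moment jumped (0.18 to 0.97 to 1.42 N m). With the 17° slack the bar is at about -45°, which is the hard stop. Unturning, opening and leaving.

Call:
{"fn": "drive_tool", "kwargs": {"series": [[[0,0,0],[0,0,-8],24],[[0,0,0],[0,0,-16],24],[[0,0,0],[0,0,-22],24],[[0,0,0],[0,0,-24],50],[[0,0,0],[0,0,-24],60],[[0,0,0],[0,0,-24],60],[[0,0,0],[0,0,-24],60],[[0,0,0],[0,0,-24],60],[[0,0,-15],[0,0,-24],60],[[0,0,-40],[0,0,-24],60],[[0,0,-80],[0,0,-24],60],[[0,0,-120],[0,0,-24],60],[[-50,-20,-160],[0,0,-24],60],[[-100,-40,-190],[0,0,-24],60],[[-150,-60,-210],[0,0,-24],60],[[-200,-80,-210],[0,0,-24],60],[[-230,-92,-210],[0,0,-24],60],[[-230,-92,-210],[0,0,-24],60]]}}

```text
time: 29.08
ee_pos: [0.6316, 0.3122, 0.3412]
orientation: [0.923, -0.285, -0.23, 0.117]
contact_force: [0.0, -1.4, 0.4]
grip_width: 0.689
```

```bash
python3 m.py; python3 - <<'E'
from fit import *
v=[]
for c in("side","top"):
    u=proj(c,jig(j,[-29,-8,118]))[0].astype(int);q=vision.camera(c)[u[1]-50:u[1]+75,u[0]-25:u[0]+100,::-1].copy();q=cv2.resize(q,(400,400),interpolation=cv2.INTER_CUBIC);v.append(q)
cv2.imwrite("pics/k3.png",np.hstack(v))
E
```

```text
grasp jig [ 74.8035 244.6866 300.4667] F jig [-0.219  -1.428   0.4228] M [ 0.1783 -1.6743  0.0675] 60.59541781478965 q [ 0.6264  0.668   0.6408 -0.2453 -2.0092  0.2933]
jig -y in tool [0.6929 0.721  0.0024]
```

View pics/k3.png

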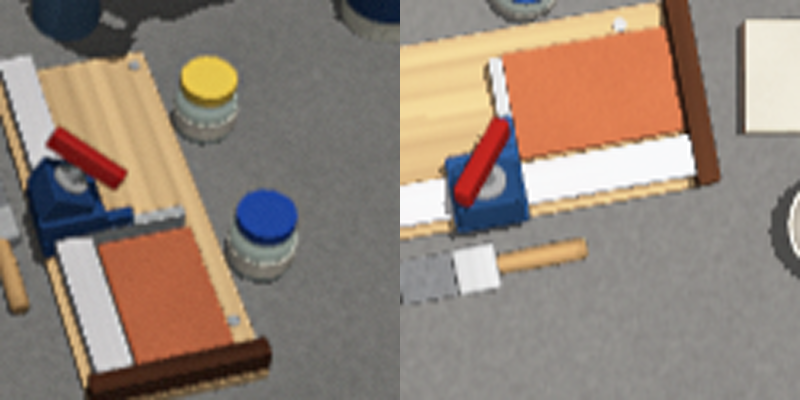

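```bash
python3 - <<'E'
from h import *
import cv2
j=np.load("jig.npy")
for c in("top","side"):
    H=cv2.cvtColor(vision.camera(c),cv2.COLOR_RGB2HSV);m=((H[...,0]>4)&(H[...,0]<14)&(H[...,1]>140)&(H[...,2]>120)).astype(np.float32)
    def edge(P):
        uv=proj(c,jig(j,P)).astype(np.float32);v=cv2.remap(m,uv[None,:,0].copy(),uv[None,:,1].copy(),cv2.INTER_LINEAR)[0];return P[np.argmax(v<.5)]
    for end in(-200,0):
        ys=np.linspace(-110,end,400);print(c,"y edge",[edge(np.c_[0*ys+x,ys,0*ys+27])[1].round(1) for x in(-10,10,30,50)])
    xs=np.linspace(20,-50,300);print("  x rail-side",[edge(np.c_[xs,0*xs+y,0*xs+27])[0].round(1) for y in(-70,-100,-130,-160)])
E
```

```text
top y edge [np.float64(-187.1), np.float64(-188.0), np.float64(-188.3), np.float64(-186.7)]
top y edge [np.float64(-40.5), np.float64(-41.1), np.float64(-41.1), np.float64(-39.4)]
  x rail-side [np.float64(-23.8), np.float64(-23.3), np.float64(-22.8), np.float64(-24.9)]
side y edge [np.float64(-176.3), np.float64(-175.2), np.float64(-175.6), np.float64(-177.0)]
side y edge [np.float64(-36.9), np.float64(-37.8), np.float64(-38.6), np.float64(-35.6)]
  x rail-side [np.float64(-22.8), np.float64(-21.7), np.float64(-21.9), np.float64(-22.8)]
```

```bash
python3 -c "
from rig import bot
print(bot.hand_in())"
```

```text
the job is handed in; nothing more can be done
None
```

I slid the blue carriage up until the tile was snug against the fence, turned the T-handle clockwise to its hard stop, backed the arm clear and handed in at about 29 s. No verdict was reported.

**Tile and stop:**
- The carriage stalled where a home tile would stop it, and the push force stayed at about 16 N or less.
- The last top view puts the tile edges at about jig y -188 and -40.5 mm (home is -190 and -40). The tile is square and about 6 to 7 mm from the rail.
- The side view hides the fence edge, so it could not confirm that end.

**Handle:**
- On the first turn the handle seemed to stop short, at about -32° in plane, so I gripped it again.
- I then pushed it round with a loose gap. The moment jumped from 0.2 to 1.4 N m, which I took as the hard stop.
- In the last picture the bar points about 39° right of the jig's x axis from above, against the stated 43°. My start-angle readings also did not fully agree with the stated range. I judge it at the stop and above 1.2 rad, but I could not measure the joint angle directly.

**Other things:** the jars, brush and tile stack looked undisturbed in the last pictures, which show the mug and bowl only in part. I did not measure any of them.

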